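# Line up the plaster finials by height

## Task

Stand the four plaster finials upright on the slate discs of the display board, one centred on each disc, in order of height: the tallest on the disc next to the height gauge, the shortest on the disc at the far end from it. Do not tip any of them over, and leave the rubber mixing bowl where it is.

Things in the scene. Friction and masses are not known exactly. Their poses are not given: they have to be found in the camera images.
- finial_80_mid (a point): the shortest of four loose off-white cast plaster acorn finials, round about its upright axis, 80 mm tall: round foot 48 mm across and 9 mm thick, slim stem 20 mm across, acorn on top 36 mm across with straight upright sides from 42 to 66 mm above its underside (the place to grip), small knob at the very top. Starts upright on the bench. This point is on its axis, half-way up, 40 mm above its underside; z up along the axis
- finial_100_mid (a point): the second shortest of four loose off-white cast plaster acorn finials, round about its upright axis, 100 mm tall: round foot 54 mm across and 9 mm thick, slim stem 20 mm across, acorn on top 40 mm across with straight upright sides from 62 to 86 mm above its underside (the place to grip), small knob at the very top. Starts upright on the bench. This point is on its axis, half-way up, 50 mm above its underside; z up along the axis
- finial_120_mid (a point): the second tallest of four loose off-white cast plaster acorn finials, round about its upright axis, 120 mm tall: round foot 60 mm across and 9 mm thick, slim stem 20 mm across, acorn on top 44 mm across with straight upright sides from 82 to 106 mm above its underside (the place to grip), small knob at the very top. Starts upright on the bench. This point is on its axis, half-way up, 60 mm above its underside; z up along the axis
- finial_140_mid (a point): the tallest of four loose off-white cast plaster acorn finials, round about its upright axis, 140 mm tall: round foot 66 mm across and 9 mm thick, slim stem 20 mm across, acorn on top 48 mm across with straight upright sides from 102 to 126 mm above its underside (the place to grip), small knob at the very top. Starts upright on the bench. This point is on its axis, half-way up, 70 mm above its underside; z up along the axis
- disc_0_top (a point): first of four alike dark grey slate discs, 80 mm across and 4 mm thick, fixed in a row, straight to within 4 mm and about 95 mm apart, (numbered 0 to 3 along the row) on a dark wooden board 16 mm thick, 100 mm wide and 400 mm long. This point is the middle of the disc's upper face, 20 mm above the bench; y along the row towards the higher numbers, z up
- disc_1_top (a point): second of four alike dark grey slate discs, 80 mm across and 4 mm thick, fixed in a row, straight to within 4 mm and about 95 mm apart, (numbered 0 to 3 along the row) on a dark wooden board 16 mm thick, 100 mm wide and 400 mm long. This point is the middle of the disc's upper face, 20 mm above the bench; y along the row towards the higher numbers, z up
- disc_2_top (a point): third of four alike dark grey slate discs, 80 mm across and 4 mm thick, fixed in a row, straight to within 4 mm and about 95 mm apart, (numbered 0 to 3 along the row) on a dark wooden board 16 mm thick, 100 mm wide and 400 mm long. This point is the middle of the disc's upper face, 20 mm above the bench; y along the row towards the higher numbers, z up
- disc_3_top (a point): fourth of four alike dark grey slate discs, 80 mm across and 4 mm thick, fixed in a row, straight to within 4 mm and about 95 mm apart, (numbered 0 to 3 along the row) on a dark wooden board 16 mm thick, 100 mm wide and 400 mm long. This point is the middle of the disc's upper face, 20 mm above the bench; y along the row towards the higher numbers, z up
- gauge: height gauge, fixed: square dark steel foot 50 mm wide and 16 mm high with an upright steel bar to 166 mm above the bench and a brass slider on it. It stands on the bench beyond one end of the row, about 115 mm from the middle of the last disc there; either end, by chance (a squat round aluminium tin, 59 mm across and 44 mm high, fixed, stands likewise beyond the other end). Origin at the centre of its underside
- bowl: bystander: black rubber plaster-mixing bowl, loose, empty, 120 mm across the rim and 55 mm high, at the left of the bench. Origin at the centre of its underside
Not all that is in view belongs to the job. What is shaped like the part that bears finial_140_mid but pink or purple is not meant.

How it is judged:
By the outcome, as a careful person would: the job done as asked, in the order asked, and still so for the second after the job is handed in, with the robot touching nothing.
It also fails if it takes over 120 s, if anything falls off the work surface, if the arm or the gripper's body presses on something with over 40 N, if the wrist force passes 120 N, or if a joint passes its speed limit or range.

## Robot

A 6-joint arm with a two-finger parallel gripper is mounted at the origin on the work surface. World frame = base frame: x ahead of the robot, y to its left, z up, the work surface at z = 0. Lengths are in m, angles in rad, forces in N, time in s.
With the tool pointing down it reaches from about 0.35 to 0.925 m from the base axis. Payload 6.4 kg.
Tool frame: the origin (TCP) lies at the very end of the fingers, on their centre line; the grasp point (between the pads) lies arm.grip_depth behind it (arm.grip_depth is the distance from the TCP to the grasp point, in m); z points along the fingers, x is the direction in which the jaws open and shut, and the axes are right-handed (so a half turn about z gives the same grasp; the last joint's range is limited). The gripper opens to 94 mm and grips with 3 to 60 N. Pads are 16 mm wide; open, the fingers measure 119 mm over their backs; the gripper's body (75 mm by 177 mm) begins 78 mm behind the grasp point.
Start: joints at [-1.457, 0.245, 1.558, -0, 1.339, -0.174], TCP at [0.185, -0.623, 0.205] pointing down, gripper open.
Joint ranges: [-3.13, 3.13], [-1.02, 2.26], [0.13, 2.54], [-0.95, 4.09], [0.21, 2.88], [-2.74, 2.74]. Speed limits (rad/s): [2.57, 2.57, 3.14, 3.14, 3.14, 3.14].

## Interface

Orientations are given as a 3x3 rotation matrix whose columns are the frame's x, y, z axes.
In Python, from rig import arm, grab_frame, ticket gives the robot as it stands.
- The arm moves only by the tool drive_tool, never from a script. Its argument "plan" is a list of rows, each an object of numbers: "x", "y", "z": the shift along the tool's x, y, z in cm; "spin": the turn about the tool's z in rad. In form: [{"x": .., "y": .., "z": .., "spin": ..}, ...]. A call has 1 to 12 rows; each row shifts and turns the commanded pose from where the row before left it, along the tool's axes as they then stand; what a row does not reach is not made up. A row lasts 1/12 s, in which the tool goes at most 41.7 mm and 7.16 degrees, less where a joint would pass 70% of its speed; a pose out of reach is approached as far as the arm can. A call with a gripper value outside its range is refused whole. "fingers" is the opening, from 0 (shut) to 1 (fully open), set as the call begins (left out, the last holds). The fingers move at their own pace and stop on an object; "force" is the grip in N (left out, the last holds). Time passes only in rows, so rows that do not move let the fingers close. It gives the time, the measured TCP pose, the force and the opening at its end, in the units of the state.
- arm.sense(): the state, without advancing time (a new reading comes with each control period).
- grab_frame(name): name is "scene" or "top"; returns a dict with "frame" (420x560x3 uint8, red, green, blue), "fx", "fy", "cx", "cy" (pixels), "k1" (the pictures are not rectified: a ray, as slopes to the right and down, at radius r is drawn at 1 + k1 r^2 times it, then the intrinsics apply), "R" (3x3) and "t" (3): a world point X has camera coordinates R X + t. Camera axes: x right, y down, z forward; pixel columns grow to the right and rows downward; lengths in m; the calibration is good to about 2 mm. A picture is of the moment at which its call begins. There is no depth.
- ticket.sign_off(): hands the job in, once; it reports no verdict.
The state is a dict: "time": time; "qpos": joint angles; "dq": joint speeds; "tau": joint torques, N m; "position": TCP position; "orientation": TCP orientation; "wrist_force": force on the tool from outside, world axes, zero at the start; "ft_torque": the same for the moment, N m; "width": finger opening in m.
Only numpy, scipy, OpenCV 4.12 (cv2) and the standard library are available. Lean on these libraries where they do the work, as an engineer would, in place of code of your own. Each camera call takes 0.05 s, during which the arm holds its last target.

## Working session

There is one attempt and no reset: what is moved stays moved. The work goes in short steps, Python scripts to look and compute and a tool call to move; the robot and the scene stay as the last step left them, time stands still between calls to the robot, and variables do not carry over. Pictures are saved under pics/ and viewed, and the job is handed in when it is done.

Besides the shell and the picture viewer there is one more tool, called after ">>>" by a JSON object that holds its "method" and its "body". drive_tool: Moves the arm, as the interface text tells. Its arguments: {"type":"object","properties":{"plan":{"type":"array","items":{"type":"object","properties":{"x":{"type":"number"},"y":{"type":"number"},"z":{"type":"number"},"spin":{"type":"number"}}}},"fingers":{"type":"number"},"force":{"type":"number"}},"required":["plan"]}

```bash
ls; mkdir -p pics; cat > h.py <<'E'
import numpy as np, cv2
from rig import arm, grab_frame, ticket
def save(name,fn):
    f=grab_frame(name); cv2.imwrite('pics/'+fn,f['frame'][:,:,::-1]); np.savez('pics/'+fn[:-4]+'.npz',**{k:v for k,v in f.items()}); return f
def proj(f,X):
    X=np.atleast_2d(X); c=X@np.array(f['R']).T+np.array(f['t']); a=c[:,:2]/c[:,2:]; r2=(a**2).sum(1,keepdims=True); a=a*(1+f['k1']*r2)
    return a*[f['fx'],f['fy']]+[f['cx'],f['cy']]
def ray(f,uv):
    d=(np.array(uv,float)-[f['cx'],f['cy']])/[f['fx'],f['fy']]; a=d.copy()
    for _ in range(30): a=d/(1+f['k1']*(a@a))
    R=np.array(f['R']); return -R.T@np.array(f['t']), R.T@np.array([a[0],a[1],1])
def atz(f,uv,z):
    o,d=ray(f,uv); return (o+d*(z-o[2])/d[2])
E
python3 - <<'E'
from h import *
for n in('scene','top'):
    f=save(n,n+'0.png'); print(n,f['fx'],f['k1'],-np.array(f['R']).T@f['t'],np.array(f['R'])[2])
s=arm.sense(); print(s['time'],s['position'],s['orientation'],s['width'],arm.grip_depth)
E
```

```text
pics
scene 486.4674834539423 -0.15201848730743775 [1.12020353 0.71892494 0.94474796] [-0.49942909 -0.51614078 -0.69582274]
top 382.59435686139796 -0.016489383002435624 [0.37357313 0.07861825 1.11122892] [ 0.11771832 -0.00118591 -0.99304632]
0.1 [ 0.18440962 -0.62272831  0.20447255] [[ 2.83823813e-01 -9.58876421e-01 -2.29967006e-04]
 [-9.58874941e-01 -2.83823784e-01  1.70526401e-03]
 [-1.70040756e-03 -2.63484934e-04 -9.99998520e-01]] 0.09471551563973829 0.0188
```

View pics/scene0.png

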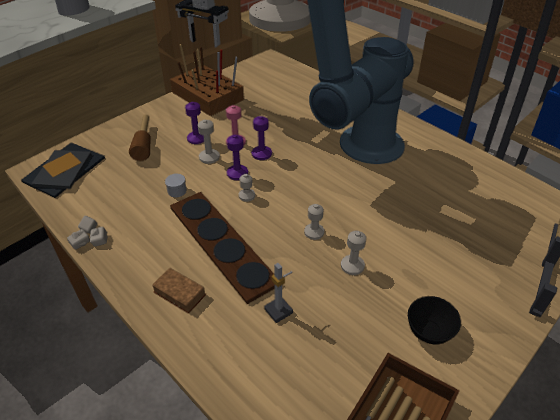

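View pics/top0.png

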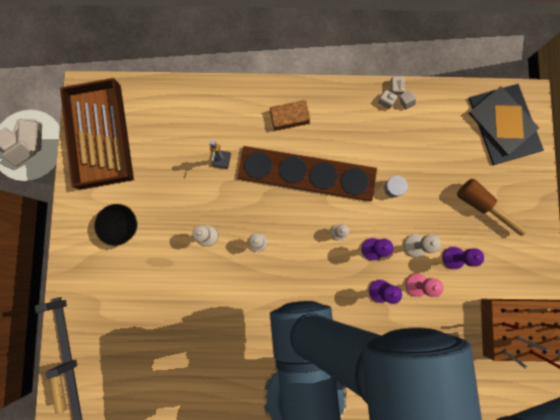

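```bash
python3 - <<'E'
import cv2,numpy as np
t=cv2.imread('pics/top0.png');s=cv2.imread('pics/scene0.png')
a=cv2.resize(t[130:310,180:500],None,fx=2.5,fy=2.5,interpolation=cv2.INTER_CUBIC)
cv2.imwrite('pics/tc.png',a)
b=cv2.resize(s[95:330,150:400],None,fx=2.5,fy=2.5,interpolation=cv2.INTER_CUBIC);cv2.imwrite('pics/sc.png',b)
E
```

```text
(no output)
```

View pics/tc.png

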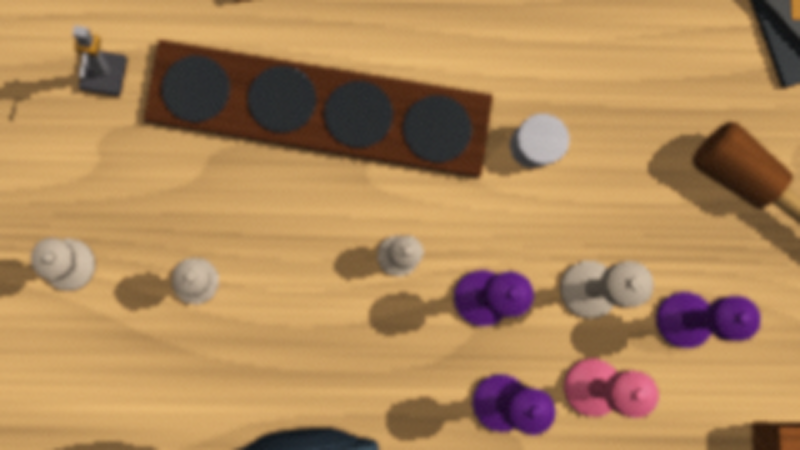

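View pics/sc.png

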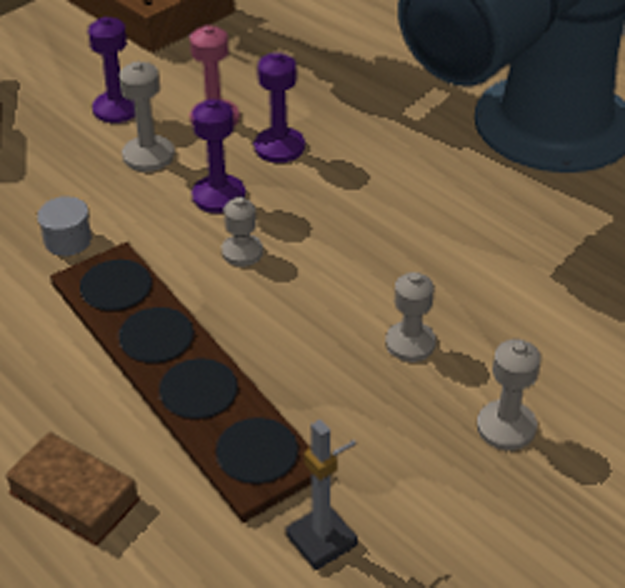

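```bash
cat > fit.py <<'E'
from h import *
from scipy.optimize import minimize
SS=6
A=np.linspace(0,2*np.pi,40,endpoint=False)
def prof(H):
    rf=(0.048+(H-.08)*0.3)/2; ra=(0.036+(H-.08)*.2)/2
    return [[(0,rf),(.007,rf),(.009,rf*.9)],[(0.005,.01),(H-.035,.01)],[(H-.044,.013),(H-.038,ra),(H-.014,ra),(H-.007,ra*.6)],[(H-.01,.005),(H,.004)]]
def sil(f,p,H,box,z0=0):
    x0,y0,w,h=box; m=np.zeros((h*SS,w*SS),np.uint8)
    for part in prof(H):
        for (z1,r1),(z2,r2) in zip(part[:-1],part[1:]):
            P=np.vstack([np.c_[p[0]+r*np.cos(A),p[1]+r*np.sin(A),np.full(40,z+z0)] for z,r in((z1,r1),(z2,r2))])
            u=(proj(f,P)+.5-[x0,y0])*SS-.5
            cv2.fillConvexPoly(m,cv2.convexHull((u*16).round().astype(np.int32)),255,shift=4)
    return cv2.resize(m,(w,h),interpolation=cv2.INTER_AREA)/255.
def load(fn):
    d=np.load(fn); return {k:d[k] if d[k].ndim else float(d[k]) for k in d.files}
def whiteness(f,box):
    x0,y0,w,h=box; im=f['frame'][y0:y0+h,x0:x0+w].astype(float)
    b=im[:,:,2]/(im.max(2)+1); v=im.max(2)
    return np.clip((b-.68)/.14,0,1)*np.clip((v-60)/30,0,1)
def fit(fs,p0,H,z0=0):
    dat=[]
    for f in fs:
        P=proj(f,[[p0[0]+a,p0[1]+b,z+z0] for a in(-.04,.04) for b in(-.04,.04) for z in(0,H)])
        lo=P.min(0).astype(int)-1; hi=P.max(0).astype(int)+2
        box=(lo[0],lo[1],hi[0]-lo[0],hi[1]-lo[1]); dat.append((f,box,whiteness(f,box)))
    c=lambda q:sum(((sil(f,q,H,b,z0)-w)**2).sum()/ (w.sum()+1) for f,b,w in dat)
    r=minimize(c,p0,method='Nelder-Mead',options=dict(initial_simplex=[p0,np.add(p0,[.008,0]),np.add(p0,[0,.008])],xatol=1e-4,fatol=1e-5))
    return r.x,r.fun
E
python3 - <<'E'
from fit import *
T=load('pics/top0.npz');S=load('pics/scene0.npz')
for H,(tp,sp) in {.14:((413,245),(208,157)),.12:((209,236),(352,266)),.10:((258,242),(314,233)),.08:((340,232),(247,194))}.items():
    a=atz(T,tp,.005)[:2]; b=atz(S,sp,.004)[:2]
    print(H,a.round(4),b.round(4))
    for h in(.08,.10,.12,.14):
        print('  ',h,*[(r[0].round(4),round(r[1],3)) for r in(fit([T],a,h),fit([S],a,h),fit([T,S],a,h))])
# discs
for n,f,pts in(('T',T,[(258,165),(292,169),(323,175),(355,181)]),('S',S,[(252,275),(229,250),(213,229),(197,209)])):
    im=f['frame'].astype(int); m=((im.max(2)<75)&(im[:,:,0]-im[:,:,2]<12)).astype(np.uint8)
    k=cv2.connectedComponentsWithStats(m,connectivity=4)
    for u,v in pts:
        l=k[1][v,u]; c=cv2.findContours((k[1]==l).astype(np.uint8),0,cv2.CHAIN_APPROX_NONE)[0][0][:,0]
        P=np.array([atz(f,q,.02)[:2] for q in c]).astype(np.float32); e=cv2.minEnclosingCircle(P)
        M=np.argwhere(k[1]==l)[:,::-1]; cen=np.mean([atz(f,q,.02)[:2] for q in M],0)
        print(n,u,v,cen.round(4),'minc',np.round(e[0],4),round(e[1],4),'n',len(M))
E
```

```text
0.14 [ 0.4296 -0.3094] [ 0.4328 -0.3124]
   0.08 (array([ 0.4311, -0.3286]), np.float64(0.454)) (array([ 0.4336, -0.3187]), np.float64(0.723)) (array([ 0.4316, -0.3206]), np.float64(1.19))
   0.1 (array([ 0.4305, -0.3237]), np.float64(0.337)) (array([ 0.4278, -0.3215]), np.float64(0.754)) (array([ 0.4291, -0.3207]), np.float64(1.102))
   0.12 (array([ 0.4298, -0.3209]), np.float64(0.246)) (array([ 0.4234, -0.3229]), np.float64(0.589)) (array([ 0.4289, -0.3204]), np.float64(0.898))
   0.14 (array([ 0.4284, -0.3156]), np.float64(0.422)) (array([ 0.4265, -0.3174]), np.float64(0.462)) (array([ 0.4276, -0.316 ]), np.float64(0.896))
0.12 [0.4462 0.2816] [0.4509 0.2899]
   0.08 (array([0.4492, 0.2857]), np.float64(0.183)) (array([0.446 , 0.2846]), np.float64(0.58)) (array([0.4483, 0.2861]), np.float64(0.77))
   0.1 (array([0.4484, 0.288 ]), np.float64(0.076)) (array([0.4432, 0.2836]), np.float64(0.32)) (array([0.4474, 0.2862]), np.float64(0.485))
   0.12 (array([0.4478, 0.2862]), np.float64(0.273)) (array([0.4463, 0.2865]), np.float64(0.159)) (array([0.4466, 0.2863]), np.float64(0.437))
   
[... 1173 characters left out ...]
64(0.912)) (array([ 0.4708, -0.0896]), np.float64(2.567))
   0.14 (array([ 0.37  , -0.0062]), np.float64(0.7)) (array([ 0.5237, -0.0203]), np.float64(0.939)) (array([ 0.4745, -0.0903]), np.float64(3.531))
T 258 165 [0.6547 0.1447] minc [0.6545 0.1442] 0.0385 n 525
T 292 169 [0.644  0.0433] minc [0.6438 0.0434] 0.0386 n 530
T 323 175 [ 0.6276 -0.0458] minc [ 0.6277 -0.0461] 0.0384 n 533
T 355 181 [ 0.6118 -0.1375] minc [ 0.6121 -0.1374] 0.0386 n 535
S 252 275 [0.6556 0.1464] minc [0.6551 0.146 ] 0.0402 n 672
S 229 250 [0.6448 0.0456] minc [0.6444 0.0446] 0.0407 n 592
S 213 229 [ 0.628  -0.0436] minc [ 0.6285 -0.044 ] 0.0408 n 518
S 197 209 [ 0.6125 -0.1352] minc [ 0.6125 -0.1355] 0.0408 n 459
```

```bash
python3 - <<'E'
from fit import *
T=load('pics/top0.npz');S=load('pics/scene0.npz')
for n,f,p in(('Tfoot',T,[(370,249),(454,258),(416,285),(380,291)]),('Thead',T,[(385,247),(475,257),(434,287),(393,295)])):
    print(n,[atz(f,q,.005 if 'foot' in n else .14)[:2].round(3) for q in p])
for c in((208,157),): pass
print('Shead',[atz(S,q,.14)[:2].round(3) for q in((236,138),(193,103),(234,106),(261,118),(206,121))])
print('gauge',atz(T,(222,160),.016).round(3))
s=arm.sense();o=s['orientation'];print(np.arctan2(o[1][0],o[0][0]))
E
python3 - <<'E'
import cv2
t=cv2.imread('pics/top0.png');s=cv2.imread('pics/scene0.png')
a=cv2.resize(t[225:310,355:490],(540,340),interpolation=cv2.INTER_CUBIC)
cv2.imwrite('pics/tall.png',a)
E
```

```text
Tfoot [array([ 0.416, -0.184]), array([ 0.394, -0.428]), array([ 0.315, -0.315]), array([ 0.297, -0.212])]
Thead [array([ 0.417, -0.191]), array([ 0.395, -0.42 ]), array([ 0.318, -0.313]), array([ 0.297, -0.209])]
Shead [array([ 0.421, -0.177]), array([ 0.394, -0.417]), array([ 0.315, -0.311]), array([ 0.301, -0.203]), array([ 0.428, -0.306])]
gauge [0.669 0.25  0.016]
-1.2830163243604489
```

View pics/tall.png

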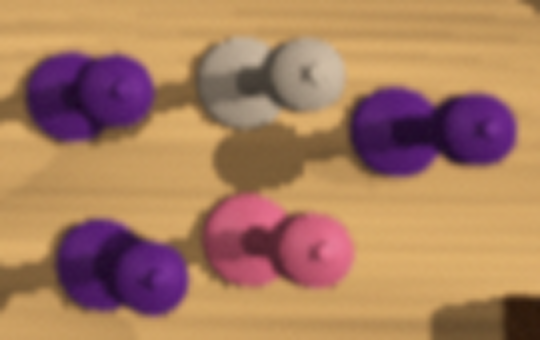

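>>> {"method": "drive_tool", "body": {"plan": [{"spin": -0.1},{"spin": -0.11},{"spin": -0.11},{"spin": -0.11},{"spin": -0.11},{"spin": -0.11},{"spin": -0.11},{"spin": -0.11},{"spin": -0.11},{"spin": -0.11},{"spin": -0.11},{"spin": -0.083}], "fingers": 1, "force": 25}}

```text
invalid input
```

>>> {"method": "drive_tool", "body": {"plan": [{"x": 1.0,"y": -1.3},{"x": 2.2,"y": -2.8},{"x": 2.2,"y": -2.8},{"x": 2.2,"y": -2.8},{"x": 2.2,"y": -2.8},{"x": 2.2,"y": -2.8},{"x": 2.2,"y": -2.8},{"x": 2.2,"y": -2.8},{"x": 2.2,"y": -2.8},{"x": 2.2,"y": -2.8},{"x": 2.2,"y": -2.8},{"x": 1.3,"y": -1.3}]}}

```text
invalid input
```

>>> {"method": "drive_tool", "body": {"plan": [{"x": 0,"y": 0,"z": 0,"spin": -0.1},{"x": 0,"y": 0,"z": 0,"spin": -0.11},{"x": 0,"y": 0,"z": 0,"spin": -0.11},{"x": 0,"y": 0,"z": 0,"spin": -0.11},{"x": 0,"y": 0,"z": 0,"spin": -0.11},{"x": 0,"y": 0,"z": 0,"spin": -0.11},{"x": 0,"y": 0,"z": 0,"spin": -0.11},{"x": 0,"y": 0,"z": 0,"spin": -0.11},{"x": 0,"y": 0,"z": 0,"spin": -0.11},{"x": 0,"y": 0,"z": 0,"spin": -0.11},{"x": 0,"y": 0,"z": 0,"spin": -0.11},{"x": 0,"y": 0,"z": 0,"spin": -0.083}], "fingers": 1, "force": 25}}

```text
time: 1.1
position: [0.1844, -0.6229, 0.2048]
orientation: [[1.0, 0.005, -0.0], [0.005, -1.0, 0.001], [-0.0, -0.001, -1.0]]
wrist_force: [0.2, -0.3, -0.1]
width: 0.0939
```

>>> {"method": "drive_tool", "body": {"plan": [{"x": 1.0,"y": -1.3,"z": 0,"spin": 0},{"x": 2.2,"y": -2.8,"z": 0,"spin": 0},{"x": 2.2,"y": -2.8,"z": 0,"spin": 0},{"x": 2.2,"y": -2.8,"z": 0,"spin": 0},{"x": 2.2,"y": -2.8,"z": 0,"spin": 0},{"x": 2.2,"y": -2.8,"z": 0,"spin": 0},{"x": 2.2,"y": -2.8,"z": 0,"spin": 0},{"x": 2.2,"y": -2.8,"z": 0,"spin": 0},{"x": 2.2,"y": -2.8,"z": 0,"spin": 0},{"x": 2.2,"y": -2.8,"z": 0,"spin": 0},{"x": 2.2,"y": -2.8,"z": 0,"spin": 0},{"x": 1.3,"y": -1.3,"z": 0,"spin": 0}]}}

```text
time: 2.1
position: [0.4288, -0.3141, 0.205]
orientation: [[1.0, 0.003, -0.0], [0.003, -1.0, 0.001], [-0.0, -0.001, -1.0]]
wrist_force: [-0.2, 0.6, 0.8]
width: 0.094
```

>>> {"method": "drive_tool", "body": {"plan": [{"x": -0.1,"y": 0.2,"z": 0,"spin": 0},{"x": 0,"y": 0,"z": 1,"spin": 0},{"x": 0,"y": 0,"z": 2,"spin": 0},{"x": 0,"y": 0,"z": 2,"spin": 0},{"x": 0,"y": 0,"z": 2,"spin": 0},{"x": 0,"y": 0,"z": 2,"spin": 0},{"x": 0,"y": 0,"z": 1,"spin": 0},{"x": 0,"y": 0,"z": 0.5,"spin": 0},{"x": 0,"y": 0,"z": 0.5,"spin": 0},{"x": 0,"y": 0,"z": 0,"spin": 0}]}}

```text
time: 2.93
position: [0.4261, -0.3196, 0.095]
orientation: [[1.0, -0.001, -0.0], [-0.001, -1.0, 0.0], [-0.0, -0.0, -1.0]]
wrist_force: [-0.3, -0.7, 0.1]
width: 0.0936
```

```bash
python3 - <<'E'
from h import *
f=save('scene','s1.png');g=save('top','t1.png');print(arm.sense()['wrist_force'],arm.sense()['position'])
a=cv2.resize(f['frame'][85:205,150:300,::-1],None,fx=3,fy=3,interpolation=cv2.INTER_CUBIC)
b=cv2.resize(g['frame'][200:320,350:500,::-1],None,fx=2.3,fy=3,interpolation=cv2.INTER_CUBIC)
cv2.imwrite('pics/c1.png',np.hstack([a,b]))
E
```

```text
[-0.05894651  0.18539157  0.2954998 ] [ 0.42682302 -0.31995255  0.09627982]
```

View pics/c1.png

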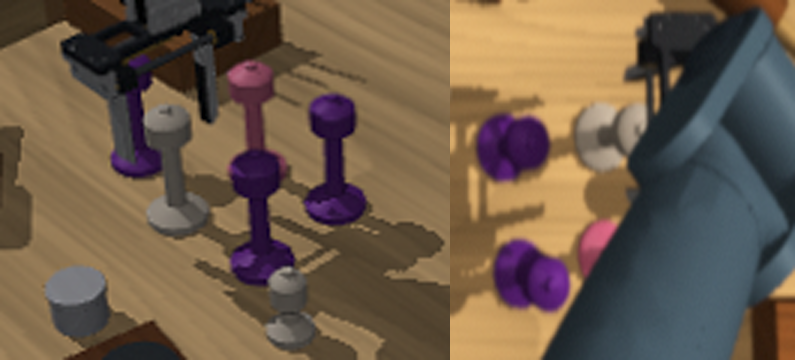

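```bash
python3 - <<'E'
from fit import *
S=load('pics/s1.npz');T=load('pics/t1.npz')
c=lambda p:((proj(S,p)-[150,85])*3).round(0).tolist()
print(c([[.4268,-.32,.096]]),c([[.4275,-.3163,.14]]),c([[.4275,-.3163,0]]),c([[.4268+.047,-.32,.096],[.4268-.047,-.32,.096]]))
# head fit
print('knob top', atz(S,(150+167/3,85+107/3),.14), )
print([arm.sense()['qpos'].round(3) if hasattr(arm.sense()['qpos'],'round') else arm.sense()['qpos']])
E
python3 - <<'E'
import cv2
a=cv2.imread('pics/s1.png')[85:165,165:235]
cv2.imwrite('pics/c2.png',cv2.resize(a,None,fx=7,fy=7,interpolation=cv2.INTER_CUBIC))
E
```

```text
[[165.0, 139.0]] [[162.0, 104.0]] [[176.0, 215.0]] [[128.0, 158.0], [201.0, 120.0]]
knob top [ 0.42771471 -0.30861209  0.14      ]
[array([-0.856,  0.102,  1.935, -0.   ,  1.103, -0.856])]
```

View pics/c2.png

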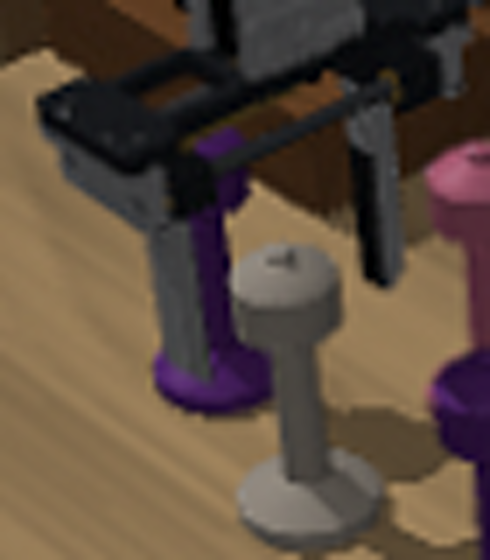

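```bash
python3 - <<'E'
from fit import *
S=load('pics/scene0.npz');T=load('pics/top0.npz')
for f,pts in((S,[(206,128),(204,140),(207,157),(220,165),(190,170),(352,240),(356,262),(300,260)]),(T,[(432,243),(410,243),(418,244),(411,252),(414,262),(350,290-20),(205,235),(341,232)])):
    for u,v in pts: c=f['frame'][v,u].astype(int); print((u,v),c,round(c[2]/c.max(),2))
rows=[]
for f,ps in((S,[(.428,-.31,.14),(.447,.286,.12),(.430,.14,.10),(.463,-.0955,.08)]),(T,[(.428,-.31,.14),(.447,.286,.12),(.430,.14,.10),(.463,-.0955,.08)])):
    r=[]
    for x,y,H in ps:
        c=proj(f,[[x,y,H/2]])[0].astype(int); box=(c[0]-24,c[1]-24,48,48)
        w=whiteness(f,box)*255; r.append(cv2.resize(w.astype(np.uint8),(192,192),interpolation=0))
    rows.append(np.hstack(r))
cv2.imwrite('pics/w.png',np.vstack(rows))
E
```

```text
(206, 128) [96 91 84] 0.88
(204, 140) [72 64 65] 0.9
(207, 157) [132 124 115] 0.87
(220, 165) [151 124  87] 0.58
(190, 170) [146 120  84] 0.58
(352, 240) [138 129 120] 0.87
(356, 262) [68 64 60] 0.88
(300, 260) [138 113  80] 0.58
(432, 243) [144 129 112] 0.78
(410, 243) [143 128 112] 0.78
(418, 244) [72 64 56] 0.78
(411, 252) [152 137 119] 0.78
(414, 262) [120  90  56] 0.47
(350, 270) [201 159  98] 0.49
(205, 235) [197 179 157] 0.8
(341, 232) [131 118 103] 0.79
```

View pics/w.png

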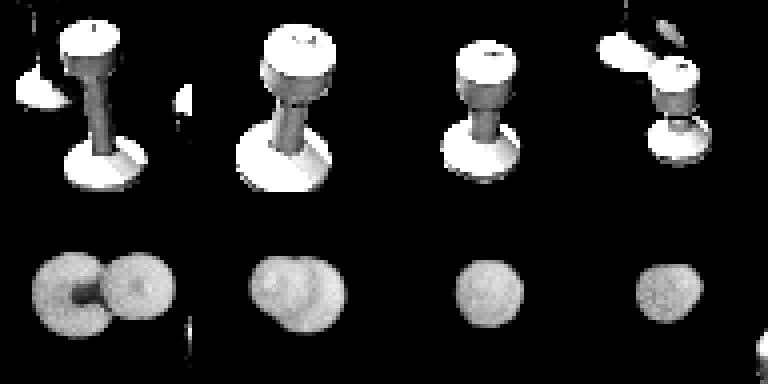

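```bash
cat >> fit.py <<'E'
def whiteness(f,box):
    x0,y0,w,h=box; im=f['frame'][y0:y0+h,x0:x0+w].astype(float)
    mid=.73 if f['fx']>430 else .63
    w=np.clip((im[:,:,2]/(im.max(2)+1)-mid)/.16+.5,0,1)*(im[:,:,1]>.93*im[:,:,2])*(im.max(2)>35)
    n,l,st,_=cv2.connectedComponentsWithStats((w>.4).astype(np.uint8))
    k=1+np.argmax(st[1:,4]); return w*cv2.dilate((l==k).astype(np.uint8),np.ones((3,3)))
E
python3 - <<'E'
from fit import *
S=load('pics/scene0.npz');T=load('pics/top0.npz')
for p,H in(((.428,-.31),.14),((.447,.286),.12),((.430,.14),.10),((.463,-.0955),.08)):
    for h in (H-.02,H,H+.02): print(H,h,*[(r[0].round(4),round(r[1],3)) for r in(fit([T],p,h),fit([S],p,h),fit([T,S],p,h))])
E
```

```text
0.14 0.12000000000000001 (array([ 0.4298, -0.3209]), np.float64(0.134)) (array([ 0.4232, -0.3216]), np.float64(0.242)) (array([ 0.4271, -0.3176]), np.float64(0.41))
0.14 0.14 (array([ 0.4291, -0.3167]), np.float64(0.016)) (array([ 0.4266, -0.3163]), np.float64(0.033)) (array([ 0.428 , -0.3159]), np.float64(0.073))
0.14 0.16 (array([ 0.4289, -0.3132]), np.float64(0.229)) (array([ 0.4287, -0.3134]), np.float64(0.331)) (array([ 0.4289, -0.3133]), np.float64(0.561))
0.12 0.09999999999999999 (array([0.4482, 0.2895]), np.float64(0.13)) (array([0.4422, 0.284 ]), np.float64(0.226)) (array([0.4462, 0.2864]), np.float64(0.386))
0.12 0.12 (array([0.448 , 0.2867]), np.float64(0.011)) (array([0.4462, 0.2867]), np.float64(0.019)) (array([0.4472, 0.2869]), np.float64(0.042))
0.12 0.13999999999999999 (array([0.4473, 0.2829]), np.float64(0.23)) (array([0.4503, 0.2894]), np.float64(0.319)) (array([0.45  , 0.2886]), np.float64(0.565))
0.1 0.08 (array([0.4317, 0.1405]), np.float64(0.108)) (array([0.4268, 0.1377]), np.float64(0.25)) (array([0.4303, 0.1404]), np.float64(0.374))
0.1 0.1 (array([0.4317, 0.14  ]), np.float64(0.008)) (array([0.4301, 0.14  ]), np.float64(0.023)) (array([0.4309, 0.14  ]), np.float64(0.042))
0.1 0.12000000000000001 (array([0.4301, 0.1379]), np.float64(0.211)) (array([0.4329, 0.1432]), np.float64(0.364)) (array([0.4329, 0.1415]), np.float64(0.591))
0.08 0.06 (array([ 0.4642, -0.0952]), np.float64(0.141)) (array([ 0.4619, -0.0954]), np.float64(0.264)) (array([ 0.4637, -0.0952]), np.float64(0.416))
0.08 0.08 (array([ 0.4647, -0.0948]), np.float64(0.016)) (array([ 0.4627, -0.0946]), np.float64(0.03)) (array([ 0.4636, -0.0945]), np.float64(0.062))
0.08 0.1 (array([ 0.4651, -0.094 ]), np.float64(0.298)) (array([ 0.4656, -0.0913]), np.float64(0.416)) (array([ 0.4641, -0.0929]), np.float64(0.721))
```

```bash
python3 - <<'E'
from fit import *
S=load('pics/s1.npz')
print(fit([S],(.428,-.31),.14))
c=lambda p:((proj(S,p)-[165,85])*7).round(0).tolist()
print(c([[.428,-.3163,z] for z in(0,.009,.096,.102,.126,.14)]))
a=cv2.imread('pics/c2.png')
f=S
box=(165,85,70,80)
m=sil(f,(.428,-.3163),.14,box); m=cv2.resize(m,(490,560)); 
cs=cv2.findContours((m>.5).astype(np.uint8),0,1)[0]; cv2.drawContours(a,cs,-1,(0,255,0),1); cv2.imwrite('pics/c3.png',a)
E
```

```text
(array([ 0.42659361, -0.31628253]), np.float64(0.03248376949640584))
[[305.0, 503.0], [303.0, 487.0], [283.0, 328.0], [282.0, 316.0], [276.0, 270.0], [273.0, 243.0]]
```

View pics/c3.png

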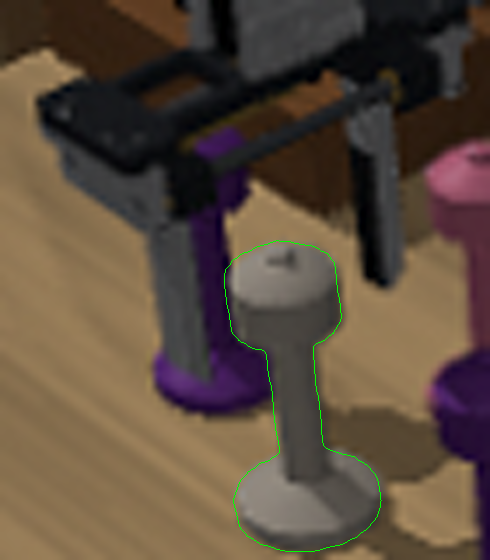

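>>> {"method": "drive_tool", "body": {"plan": [{"x": 0.1,"y": -0.2,"z": 0,"spin": 0},{"x": 0,"y": -0.25,"z": 0,"spin": 0},{"x": 0,"y": 0,"z": 0,"spin": 0},{"x": 0,"y": 0,"z": 0,"spin": 0}]}}

```text
time: 3.37
position: [0.4277, -0.3147, 0.0959]
orientation: [[1.0, 0.0, 0.0], [0.0, -1.0, -0.001], [0.0, 0.001, -1.0]]
wrist_force: [-0.5, 0.5, -0.7]
width: 0.0938
```

>>> {"method": "drive_tool", "body": {"plan": [{"x": 0,"y": 0.1,"z": 0,"spin": 0},{"x": 0,"y": 0,"z": 0,"spin": 0},{"x": 0,"y": 0,"z": 0,"spin": 0},{"x": 0,"y": 0,"z": 0,"spin": 0},{"x": 0,"y": 0,"z": 0,"spin": 0},{"x": 0,"y": 0,"z": 0,"spin": 0},{"x": 0,"y": 0,"z": 0,"spin": 0},{"x": 0,"y": 0,"z": 0,"spin": 0},{"x": 0,"y": 0,"z": 0,"spin": 0},{"x": 0,"y": 0,"z": 0,"spin": 0},{"x": 0,"y": 0,"z": 0,"spin": 0},{"x": 0,"y": 0,"z": 0,"spin": 0}], "fingers": 0, "force": 25}}

```text
time: 4.37
position: [0.4276, -0.3158, 0.0955]
orientation: [[1.0, -0.0, 0.0], [-0.0, -1.0, -0.0], [0.0, 0.0, -1.0]]
wrist_force: [1.1, 0.3, -1.2]
width: 0.0469
```

>>> {"method": "drive_tool", "body": {"plan": [{"x": 0,"y": 0,"z": -0.3,"spin": 0},{"x": 0,"y": 0,"z": -0.7,"spin": 0},{"x": 0,"y": 0,"z": -1.5,"spin": 0},{"x": 0,"y": 0,"z": -2,"spin": 0},{"x": 0,"y": 0,"z": -2,"spin": 0},{"x": 0,"y": 0,"z": -2,"spin": 0},{"x": 0,"y": 0,"z": -2,"spin": 0},{"x": 0,"y": 0,"z": -2,"spin": 0},{"x": 0,"y": 0,"z": -2,"spin": 0},{"x": 0,"y": 0,"z": -1.5,"spin": 0},{"x": 0,"y": 0,"z": -1,"spin": 0},{"x": 0,"y": 0,"z": 0,"spin": 0}]}}

```text
time: 5.37
position: [0.428, -0.3164, 0.2678]
orientation: [[1.0, 0.0, 0.002], [0.0, -1.0, -0.003], [0.002, 0.003, -1.0]]
wrist_force: [-0.0, -0.6, -5.1]
width: 0.047
```

>>> {"method": "drive_tool", "body": {"plan": [{"x": 0.3,"y": -0.6,"z": 0,"spin": 0},{"x": 0.7,"y": -1.4,"z": 0,"spin": 0},{"x": 1,"y": -2.05,"z": 0,"spin": 0},{"x": 1,"y": -2.05,"z": 0,"spin": 0},{"x": 1,"y": -2.05,"z": 0,"spin": 0},{"x": 1,"y": -2.05,"z": 0,"spin": 0},{"x": 1,"y": -2.05,"z": 0,"spin": 0},{"x": 1,"y": -2.05,"z": 0,"spin": 0},{"x": 1,"y": -2.05,"z": 0,"spin": 0},{"x": 1,"y": -2.05,"z": 0,"spin": 0},{"x": 1,"y": -2.05,"z": 0,"spin": 0},{"x": 1,"y": -2.05,"z": 0,"spin": 0}]}}

```text
time: 6.37
position: [0.5368, -0.0888, 0.2632]
orientation: [[1.0, 0.0, -0.004], [0.0, -1.0, 0.002], [-0.004, -0.002, -1.0]]
wrist_force: [-0.0, 0.0, -4.1]
width: 0.0472
```

>>> {"method": "drive_tool", "body": {"plan": [{"x": 1,"y": -2.05,"z": 0,"spin": 0},{"x": 1,"y": -2.05,"z": 0,"spin": 0},{"x": 1,"y": -2.05,"z": 0,"spin": 0},{"x": 1,"y": -2.05,"z": 0,"spin": 0},{"x": 1,"y": -2.05,"z": 0,"spin": 0},{"x": 1,"y": -2.05,"z": 0,"spin": 0},{"x": 1,"y": -2.05,"z": 0,"spin": 0},{"x": 1,"y": -2.05,"z": 0,"spin": 0},{"x": 1,"y": -2.05,"z": 0,"spin": 0},{"x": 1,"y": -2.05,"z": 0,"spin": 0},{"x": 0.7,"y": -1.4,"z": 0,"spin": 0},{"x": 0.3,"y": -0.6,"z": 0,"spin": 0}]}}

```text
time: 7.37
position: [0.6467, 0.1367, 0.2627]
orientation: [[1.0, 0.002, -0.004], [0.002, -1.0, 0.001], [-0.004, -0.001, -1.0]]
wrist_force: [-0.2, -0.5, -4.4]
width: 0.0472
```

>>> {"method": "drive_tool", "body": {"plan": [{"x": 0.4,"y": -0.7,"z": 0,"spin": 0},{"x": 0.3,"y": -0.5,"z": 0,"spin": 0},{"x": 0,"y": 0,"z": 0,"spin": 0},{"x": 0,"y": 0,"z": 0,"spin": 0},{"x": 0,"y": 0,"z": 0,"spin": 0},{"x": 0,"y": 0,"z": 0,"spin": 0}]}}

```text
time: 7.87
position: [0.6544, 0.1455, 0.2656]
orientation: [[1.0, -0.001, -0.0], [-0.001, -1.0, -0.0], [-0.0, 0.0, -1.0]]
wrist_force: [-1.0, -0.5, -5.1]
width: 0.0471
```

>>> {"method": "drive_tool", "body": {"plan": [{"x": 0,"y": 0,"z": 0.7,"spin": 0},{"x": 0,"y": 0,"z": 1.5,"spin": 0},{"x": 0,"y": 0,"z": 2,"spin": 0},{"x": 0,"y": 0,"z": 2,"spin": 0},{"x": 0,"y": 0,"z": 2,"spin": 0},{"x": 0,"y": 0,"z": 2,"spin": 0},{"x": 0,"y": 0,"z": 1.5,"spin": 0},{"x": 0,"y": 0,"z": 0.8,"spin": 0},{"x": 0,"y": 0,"z": 0.5,"spin": 0},{"x": 0,"y": 0,"z": 0,"spin": 0},{"x": 0,"y": 0,"z": 0,"spin": 0}]}}

```text
time: 8.78
position: [0.6551, 0.1462, 0.1364]
orientation: [[1.0, -0.0, 0.002], [-0.0, -1.0, 0.0], [0.002, -0.0, -1.0]]
wrist_force: [0.6, 0.8, -3.3]
width: 0.0472
```

```bash
python3 - <<'E'
from fit import *
f=save('scene','s2.png');g=save('top','t2.png');p=arm.sense()['position'];print(p)
S=load('pics/s2.npz');T=load('pics/t2.npz')
print(fit([S],p[:2],.14,p[2]-.0952))
a=cv2.resize(f['frame'][180:330,180:330,::-1],None,fx=2.6,fy=2.6,interpolation=cv2.INTER_CUBIC)
b=cv2.resize(g['frame'][90:240,180:330,::-1],None,fx=2.6,fy=2.6,interpolation=cv2.INTER_CUBIC)
cv2.imwrite('pics/c4.png',np.hstack([a,b]))
E
```

```text
[0.65554368 0.146292   0.13712963]
(array([0.65612029, 0.14682061]), np.float64(0.27797688759225236))
```

View pics/c4.png

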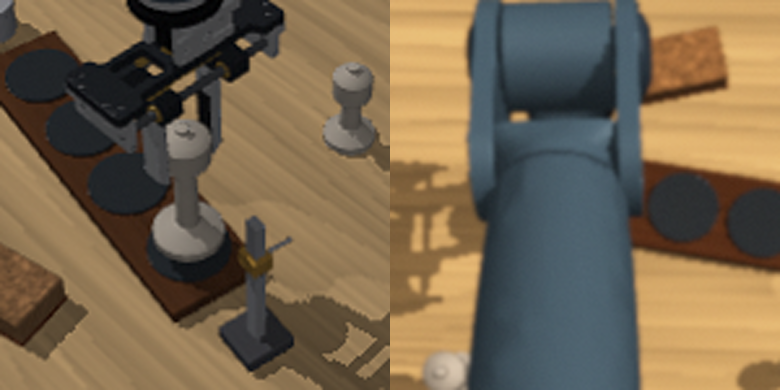

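>>> {"method": "drive_tool", "body": {"plan": [{"x": 0,"y": 0,"z": 0.5,"spin": 0},{"x": 0,"y": 0,"z": 0.5,"spin": 0},{"x": 0,"y": 0,"z": 0.4,"spin": 0},{"x": 0,"y": 0,"z": 0.3,"spin": 0},{"x": 0,"y": 0,"z": 0.2,"spin": 0},{"x": 0,"y": 0,"z": 0,"spin": 0},{"x": 0,"y": 0,"z": 0,"spin": 0}]}}

```text
time: 9.47
position: [0.6545, 0.1462, 0.1163]
orientation: [[1.0, 0.0, -0.0], [0.0, -1.0, -0.0], [-0.0, 0.0, -1.0]]
wrist_force: [-0.3, -0.9, -4.5]
width: 0.0471
```

Still carrying the weight; lower in 1 mm steps to touch.

>>> {"method": "drive_tool", "body": {"plan": [{"x": 0,"y": 0,"z": 0.1,"spin": 0},{"x": 0,"y": 0,"z": 0,"spin": 0},{"x": 0,"y": 0,"z": 0,"spin": 0}]}}

```text
time: 9.72
position: [0.6545, 0.1462, 0.1155]
orientation: [[1.0, -0.0, 0.0], [-0.0, -1.0, 0.0], [0.0, -0.0, -1.0]]
wrist_force: [-0.2, 0.4, -4.3]
width: 0.0472
```

>>> {"method": "drive_tool", "body": {"plan": [{"x": 0,"y": 0,"z": 0.05,"spin": 0},{"x": 0,"y": 0,"z": 0,"spin": 0},{"x": 0,"y": 0,"z": 0,"spin": 0}]}}

```text
time: 9.97
position: [0.6546, 0.1463, 0.1155]
orientation: [[1.0, 0.0, 0.0], [0.0, -1.0, 0.0], [0.0, -0.0, -1.0]]
wrist_force: [-1.6, 0.8, -1.5]
width: 0.0474
```

>>> {"method": "drive_tool", "body": {"plan": [{"x": 0,"y": 0,"z": 0.05,"spin": 0},{"x": 0,"y": 0,"z": 0,"spin": 0}]}}

```text
time: 10.13
position: [0.6548, 0.1463, 0.1154]
orientation: [[1.0, -0.0, 0.0], [-0.0, -1.0, 0.0], [0.0, -0.0, -1.0]]
wrist_force: [-2.1, -0.5, 1.7]
width: 0.0472
```

>>> {"method": "drive_tool", "body": {"plan": [{"x": 0,"y": 0,"z": 0,"spin": 0},{"x": 0,"y": 0,"z": 0,"spin": 0},{"x": 0,"y": 0,"z": 0,"spin": 0},{"x": 0,"y": 0,"z": 0,"spin": 0},{"x": 0,"y": 0,"z": 0,"spin": 0},{"x": 0,"y": 0,"z": 0,"spin": 0},{"x": 0,"y": 0,"z": 0,"spin": 0},{"x": 0,"y": 0,"z": 0,"spin": 0},{"x": 0,"y": 0,"z": 0,"spin": 0}], "fingers": 1}}

```text
time: 10.88
position: [0.6545, 0.1462, 0.1144]
orientation: [[1.0, -0.0, -0.0], [-0.0, -1.0, 0.0], [-0.0, -0.0, -1.0]]
wrist_force: [0.8, -0.7, -0.3]
width: 0.0942
```

>>> {"method": "drive_tool", "body": {"plan": [{"x": 0,"y": 0,"z": -0.5,"spin": 0},{"x": 0,"y": 0,"z": -1,"spin": 0},{"x": 0,"y": 0,"z": -2,"spin": 0},{"x": 0,"y": 0,"z": -2,"spin": 0},{"x": 0,"y": 0,"z": -2,"spin": 0},{"x": 0,"y": 0,"z": -1.5,"spin": 0},{"x": 0,"y": 0,"z": -1,"spin": 0},{"x": 0,"y": 0,"z": 0,"spin": 0}]}}

```text
time: 11.55
position: [0.6561, 0.1464, 0.2184]
orientation: [[1.0, 0.0, 0.006], [0.0, -1.0, 0.0], [0.006, -0.0, -1.0]]
wrist_force: [0.5, -1.0, -0.0]
width: 0.0942
```

>>> {"method": "drive_tool", "body": {"plan": [{"x": -0.9,"y": -0.6,"z": 0,"spin": 0},{"x": -1.9,"y": -1.28,"z": 0,"spin": 0},{"x": -1.9,"y": -1.28,"z": 0,"spin": 0},{"x": -1.9,"y": -1.28,"z": 0,"spin": 0},{"x": -1.9,"y": -1.28,"z": 0,"spin": 0},{"x": -1.9,"y": -1.28,"z": 0,"spin": 0},{"x": -1.9,"y": -1.28,"z": 0,"spin": 0},{"x": -1.9,"y": -1.28,"z": 0,"spin": 0},{"x": -1.9,"y": -1.28,"z": 0,"spin": 0},{"x": -1.9,"y": -1.28,"z": 0,"spin": 0},{"x": -1.9,"y": -1.28,"z": 0,"spin": 0},{"x": -0.8,"y": -0.65,"z": 0,"spin": 0}]}}

```text
time: 12.55
position: [0.4441, 0.2877, 0.2127]
orientation: [[1.0, 0.002, -0.003], [0.002, -1.0, -0.001], [-0.003, 0.001, -1.0]]
wrist_force: [0.9, -0.8, 0.8]
width: 0.0942
```

>>> {"method": "drive_tool", "body": {"plan": [{"x": 0,"y": 0,"z": 0,"spin": 0},{"x": 0,"y": 0,"z": 0,"spin": 0},{"x": 0,"y": 0,"z": 0,"spin": 0},{"x": 0,"y": 0,"z": 0,"spin": 0},{"x": 0,"y": 0,"z": 0,"spin": 0}]}}

```text
time: 12.97
position: [0.4482, 0.2861, 0.2143]
orientation: [[1.0, -0.001, -0.0], [-0.001, -1.0, -0.0], [-0.0, 0.0, -1.0]]
wrist_force: [-0.8, -0.1, 1.1]
width: 0.094
```

```bash
python3 - <<'E'
from fit import *
f=save('scene','s3.png')
S=load('pics/s3.npz'); print(arm.sense()['position'])
print('placed',fit([S],(.655,.146),.14,.02), 'F120',fit([S],(.447,.287),.12))
cv2.imwrite('pics/c5.png',cv2.resize(f['frame'][150:330,170:420,::-1],None,fx=3,fy=3))
E
```

```text
[0.44814329 0.28620942 0.21435034]
placed (array([0.65507212, 0.14591448]), np.float64(0.028578793968785637)) F120 (array([0.44623614, 0.28673445]), np.float64(0.018923469349409906))
```

View pics/c5.png

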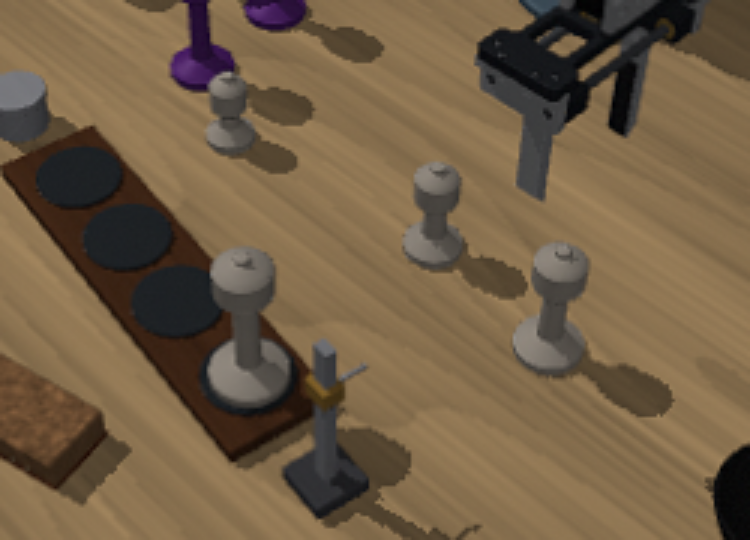

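>>> {"method": "drive_tool", "body": {"plan": [{"x": -0.1,"y": 0,"z": 0.7,"spin": 0},{"x": 0,"y": 0,"z": 1.5,"spin": 0},{"x": 0,"y": 0,"z": 2,"spin": 0},{"x": 0,"y": 0,"z": 2,"spin": 0},{"x": 0,"y": 0,"z": 2,"spin": 0},{"x": 0,"y": 0,"z": 2,"spin": 0},{"x": 0,"y": 0,"z": 2,"spin": 0},{"x": 0,"y": 0,"z": 1,"spin": 0},{"x": 0,"y": 0,"z": 0.7,"spin": 0},{"x": 0,"y": 0,"z": 0,"spin": 0},{"x": 0,"y": 0,"z": 0,"spin": 0},{"x": 0,"y": 0,"z": 0,"spin": 0}]}}

```text
time: 14.02
position: [0.4475, 0.2871, 0.0767]
orientation: [[1.0, -0.0, 0.002], [-0.0, -1.0, 0.001], [0.002, -0.001, -1.0]]
wrist_force: [-0.0, -0.3, 0.1]
width: 0.0941
```

>>> {"method": "drive_tool", "body": {"plan": [{"x": 0,"y": 0,"z": 0,"spin": 0},{"x": 0,"y": 0,"z": 0,"spin": 0},{"x": 0,"y": 0,"z": 0,"spin": 0},{"x": 0,"y": 0,"z": 0,"spin": 0},{"x": 0,"y": 0,"z": 0,"spin": 0},{"x": 0,"y": 0,"z": 0,"spin": 0},{"x": 0,"y": 0,"z": 0,"spin": 0},{"x": 0,"y": 0,"z": 0,"spin": 0},{"x": 0,"y": 0,"z": 0,"spin": 0},{"x": 0,"y": 0,"z": 0,"spin": 0},{"x": 0,"y": 0,"z": 0,"spin": 0}], "fingers": 0}}

```text
time: 14.93
position: [0.4465, 0.2867, 0.0754]
orientation: [[1.0, -0.0, 0.0], [-0.0, -1.0, 0.0], [0.0, -0.0, -1.0]]
wrist_force: [0.3, 0.9, -1.1]
width: 0.0427
```

>>> {"method": "drive_tool", "body": {"plan": [{"x": 0,"y": 0,"z": -0.3,"spin": 0},{"x": 0,"y": 0,"z": -0.7,"spin": 0},{"x": 0,"y": 0,"z": -1.5,"spin": 0},{"x": 0,"y": 0,"z": -2,"spin": 0},{"x": 0,"y": 0,"z": -2,"spin": 0},{"x": 0,"y": 0,"z": -2,"spin": 0},{"x": 0,"y": 0,"z": -2,"spin": 0},{"x": 0,"y": 0,"z": -2,"spin": 0},{"x": 0,"y": 0,"z": -2,"spin": 0},{"x": 0,"y": 0,"z": -1.5,"spin": 0},{"x": 0,"y": 0,"z": -1,"spin": 0},{"x": 0,"y": 0,"z": 0,"spin": 0}]}}

```text
time: 15.93
position: [0.4475, 0.2871, 0.2481]
orientation: [[1.0, 0.0, 0.004], [0.0, -1.0, 0.002], [0.004, -0.002, -1.0]]
wrist_force: [0.1, 0.2, -2.3]
width: 0.0429
```

>>> {"method": "drive_tool", "body": {"plan": [{"x": 0.5,"y": 0.7,"z": 0,"spin": 0},{"x": 1.1,"y": 1.4,"z": 0,"spin": 0},{"x": 1.6,"y": 2,"z": 0,"spin": 0},{"x": 1.6,"y": 2,"z": 0,"spin": 0},{"x": 1.6,"y": 2,"z": 0,"spin": 0},{"x": 1.6,"y": 2,"z": 0,"spin": 0},{"x": 1.6,"y": 2,"z": 0,"spin": 0},{"x": 1.6,"y": 2,"z": 0,"spin": 0},{"x": 1.6,"y": 2,"z": 0,"spin": 0},{"x": 1.6,"y": 2,"z": 0,"spin": 0},{"x": 1.6,"y": 2,"z": 0,"spin": 0},{"x": 1.6,"y": 2,"z": 0,"spin": 0}]}}

```text
time: 16.93
position: [0.6223, 0.064, 0.243]
orientation: [[1.0, -0.0, -0.004], [-0.0, -1.0, 0.0], [-0.004, -0.0, -1.0]]
wrist_force: [-0.0, 0.4, -2.6]
width: 0.0425
```

>>> {"method": "drive_tool", "body": {"plan": [{"x": 1.1,"y": 1.5,"z": 0,"spin": 0},{"x": 0.7,"y": 0.6,"z": 0,"spin": 0},{"x": 0.3,"y": 0,"z": 0,"spin": 0},{"x": 0,"y": 0,"z": 0,"spin": 0},{"x": 0,"y": 0,"z": 0,"spin": 0},{"x": 0,"y": 0,"z": 0,"spin": 0}]}}

```text
time: 17.43
position: [0.6429, 0.0458, 0.2452]
orientation: [[1.0, 0.001, -0.001], [0.001, -1.0, 0.0], [-0.001, -0.0, -1.0]]
wrist_force: [-0.2, -0.5, -2.7]
width: 0.0426
```

>>> {"method": "drive_tool", "body": {"plan": [{"x": 0.1,"y": 0.1,"z": 0.7,"spin": 0},{"x": 0,"y": 0,"z": 1.5,"spin": 0},{"x": 0,"y": 0,"z": 2,"spin": 0},{"x": 0,"y": 0,"z": 2,"spin": 0},{"x": 0,"y": 0,"z": 2,"spin": 0},{"x": 0,"y": 0,"z": 2,"spin": 0},{"x": 0,"y": 0,"z": 2,"spin": 0},{"x": 0,"y": 0,"z": 1.2,"spin": 0},{"x": 0,"y": 0,"z": 0.6,"spin": 0},{"x": 0,"y": 0,"z": 0.4,"spin": 0},{"x": 0,"y": 0,"z": 0.2,"spin": 0},{"x": 0,"y": 0,"z": 0.2,"spin": 0}]}}

```text
time: 18.43
position: [0.6454, 0.0437, 0.0986]
orientation: [[1.0, 0.0, 0.002], [0.0, -1.0, -0.0], [0.002, 0.0, -1.0]]
wrist_force: [-0.1, -0.4, -2.1]
width: 0.0429
```

>>> {"method": "drive_tool", "body": {"plan": [{"x": 0,"y": 0,"z": 0,"spin": 0},{"x": 0,"y": 0,"z": 0,"spin": 0},{"x": 0,"y": 0,"z": 0,"spin": 0},{"x": 0,"y": 0,"z": 0.05,"spin": 0},{"x": 0,"y": 0,"z": 0.05,"spin": 0},{"x": 0,"y": 0,"z": 0,"spin": 0},{"x": 0,"y": 0,"z": 0,"spin": 0}]}}

```text
time: 19.02
position: [0.6445, 0.0437, 0.0964]
orientation: [[1.0, 0.0, -0.0], [0.0, -1.0, 0.0], [-0.0, -0.0, -1.0]]
wrist_force: [-0.4, -0.2, -1.8]
width: 0.043
```

>>> {"method": "drive_tool", "body": {"plan": [{"x": 0,"y": -0.05,"z": 0.05,"spin": 0},{"x": 0,"y": 0,"z": 0.05,"spin": 0},{"x": 0,"y": 0,"z": 0,"spin": 0},{"x": 0,"y": 0,"z": 0,"spin": 0}]}}

```text
time: 19.35
position: [0.6445, 0.0442, 0.0955]
orientation: [[1.0, -0.0, 0.0], [-0.0, -1.0, 0.0], [0.0, -0.0, -1.0]]
wrist_force: [0.9, 0.1, -3.2]
width: 0.043
```

>>> {"method": "drive_tool", "body": {"plan": [{"x": 0,"y": 0,"z": 0.05,"spin": 0},{"x": 0,"y": 0,"z": 0,"spin": 0},{"x": 0,"y": 0,"z": 0,"spin": 0}]}}

```text
time: 19.6
position: [0.6446, 0.0442, 0.0954]
orientation: [[1.0, 0.0, 0.0], [0.0, -1.0, 0.0], [0.0, -0.0, -1.0]]
wrist_force: [-1.4, -0.1, 1.6]
width: 0.0432
```

>>> {"method": "drive_tool", "body": {"plan": [{"x": 0,"y": 0,"z": 0,"spin": 0},{"x": 0,"y": 0,"z": 0,"spin": 0},{"x": 0,"y": 0,"z": 0,"spin": 0},{"x": 0,"y": 0,"z": 0,"spin": 0},{"x": 0,"y": 0,"z": 0,"spin": 0},{"x": 0,"y": 0,"z": 0,"spin": 0},{"x": 0,"y": 0,"z": 0,"spin": 0},{"x": 0,"y": 0,"z": 0,"spin": 0},{"x": 0,"y": 0,"z": 0,"spin": 0}], "fingers": 1}}

```text
time: 20.35
position: [0.6445, 0.0442, 0.095]
orientation: [[1.0, -0.0, 0.0], [-0.0, -1.0, 0.0], [0.0, -0.0, -1.0]]
wrist_force: [0.3, 0.1, 0.2]
width: 0.0938
```

>>> {"method": "drive_tool", "body": {"plan": [{"x": 0,"y": 0,"z": -0.5,"spin": 0},{"x": 0,"y": 0,"z": -1,"spin": 0},{"x": 0,"y": 0,"z": -2,"spin": 0},{"x": 0,"y": 0,"z": -2,"spin": 0},{"x": 0,"y": 0,"z": -2,"spin": 0},{"x": 0,"y": 0,"z": -2,"spin": 0},{"x": 0,"y": 0,"z": -1,"spin": 0},{"x": 0,"y": 0,"z": 0,"spin": 0}]}}

```text
time: 21.02
position: [0.6464, 0.0441, 0.2041]
orientation: [[1.0, 0.0, 0.007], [0.0, -1.0, -0.001], [0.007, 0.001, -1.0]]
wrist_force: [-0.3, 0.3, 0.7]
width: 0.0938
```

>>> {"method": "drive_tool", "body": {"plan": [{"x": -0.9,"y": -0.4,"z": 0,"spin": 0},{"x": -1.95,"y": -0.88,"z": 0,"spin": 0},{"x": -1.95,"y": -0.88,"z": 0,"spin": 0},{"x": -1.95,"y": -0.88,"z": 0,"spin": 0},{"x": -1.95,"y": -0.88,"z": 0,"spin": 0},{"x": -1.95,"y": -0.88,"z": 0,"spin": 0},{"x": -1.95,"y": -0.88,"z": 0,"spin": 0},{"x": -1.95,"y": -0.88,"z": 0,"spin": 0},{"x": -1.95,"y": -0.88,"z": 0,"spin": 0},{"x": -1.95,"y": -0.88,"z": 0,"spin": 0},{"x": -1.95,"y": -0.88,"z": 0,"spin": 0},{"x": -0.95,"y": -0.4,"z": 0,"spin": 0}]}}

```text
time: 22.02
position: [0.4277, 0.141, 0.1978]
orientation: [[1.0, 0.001, -0.004], [0.001, -1.0, 0.0], [-0.004, -0.0, -1.0]]
wrist_force: [0.9, 0.6, -0.2]
width: 0.094
```

>>> {"method": "drive_tool", "body": {"plan": [{"x": 0,"y": 0,"z": 0,"spin": 0},{"x": 0,"y": 0,"z": 0,"spin": 0},{"x": 0,"y": 0,"z": 0,"spin": 0},{"x": 0,"y": 0,"z": 0,"spin": 0},{"x": 0,"y": 0,"z": 0,"spin": 0}]}}

```text
time: 22.43
position: [0.4316, 0.1399, 0.1999]
orientation: [[1.0, -0.001, -0.0], [-0.001, -1.0, -0.0], [-0.0, 0.0, -1.0]]
wrist_force: [-0.2, 0.4, -0.2]
width: 0.0943
```

```bash
python3 - <<'E'
from fit import *
f=save('scene','s4.png')
S=load('pics/s4.npz'); print(arm.sense()['position'])
print('placed',fit([S],(.655,.146),.14,.02),fit([S],(.645,.045),.12,.02), 'F100',fit([S],(.431,.140),.10))
cv2.imwrite('pics/c6.png',cv2.resize(f['frame'][110:330,160:420,::-1],None,fx=2.5,fy=2.5))
E
```

```text
[0.43149974 0.13987228 0.19985012]
placed (array([0.65519508, 0.14605147]), np.float64(0.37356183565162415)) (array([0.64514716, 0.04393071]), np.float64(0.3415644457563733)) F100 (array([0.43006305, 0.14000586]), np.float64(0.02280287839372302))
```

View pics/c6.png

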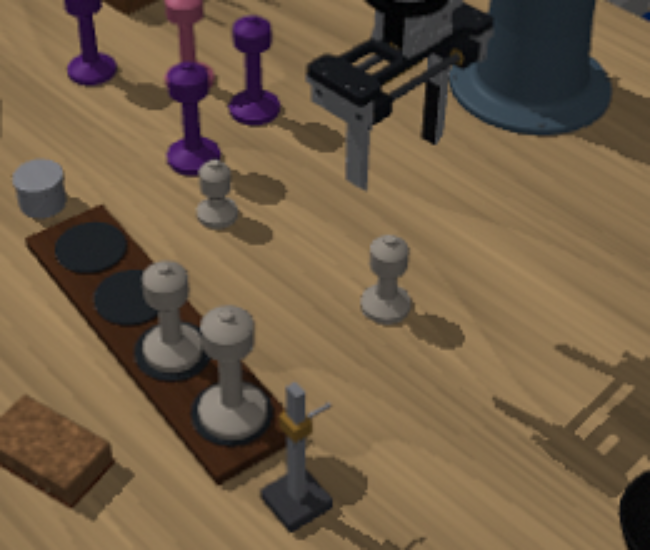

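>>> {"method": "drive_tool", "body": {"plan": [{"x": -0.05,"y": 0,"z": 0.7,"spin": 0},{"x": 0,"y": 0,"z": 1.5,"spin": 0},{"x": 0,"y": 0,"z": 2,"spin": 0},{"x": 0,"y": 0,"z": 2,"spin": 0},{"x": 0,"y": 0,"z": 2,"spin": 0},{"x": 0,"y": 0,"z": 2,"spin": 0},{"x": 0,"y": 0,"z": 2,"spin": 0},{"x": 0,"y": 0,"z": 1.4,"spin": 0},{"x": 0,"y": 0,"z": 0.8,"spin": 0},{"x": 0,"y": 0,"z": 0,"spin": 0},{"x": 0,"y": 0,"z": 0,"spin": 0},{"x": 0,"y": 0,"z": 0,"spin": 0}]}}

```text
time: 23.48
position: [0.4314, 0.1403, 0.0569]
orientation: [[1.0, -0.0, 0.002], [-0.0, -1.0, 0.0], [0.002, -0.0, -1.0]]
wrist_force: [-0.4, 0.5, 0.1]
width: 0.0939
```

>>> {"method": "drive_tool", "body": {"plan": [{"x": 0,"y": 0,"z": 0,"spin": 0},{"x": 0,"y": 0,"z": 0,"spin": 0},{"x": 0,"y": 0,"z": 0,"spin": 0},{"x": 0,"y": 0,"z": 0,"spin": 0},{"x": 0,"y": 0,"z": 0,"spin": 0},{"x": 0,"y": 0,"z": 0,"spin": 0},{"x": 0,"y": 0,"z": 0,"spin": 0},{"x": 0,"y": 0,"z": 0,"spin": 0},{"x": 0,"y": 0,"z": 0,"spin": 0},{"x": 0,"y": 0,"z": 0,"spin": 0},{"x": 0,"y": 0,"z": 0,"spin": 0},{"x": 0,"y": 0,"z": 0,"spin": 0}], "fingers": 0}}

```text
time: 24.48
position: [0.4305, 0.1402, 0.0559]
orientation: [[1.0, -0.0, 0.0], [-0.0, -1.0, 0.0], [0.0, -0.0, -1.0]]
wrist_force: [-0.8, 0.8, -0.3]
width: 0.0389
```

>>> {"method": "drive_tool", "body": {"plan": [{"x": 0,"y": 0,"z": -0.3,"spin": 0},{"x": 0,"y": 0,"z": -0.7,"spin": 0},{"x": 0,"y": 0,"z": -1.5,"spin": 0},{"x": 0,"y": 0,"z": -2,"spin": 0},{"x": 0,"y": 0,"z": -2,"spin": 0},{"x": 0,"y": 0,"z": -2,"spin": 0},{"x": 0,"y": 0,"z": -2,"spin": 0},{"x": 0,"y": 0,"z": -2,"spin": 0},{"x": 0,"y": 0,"z": -2,"spin": 0},{"x": 0,"y": 0,"z": -1.5,"spin": 0},{"x": 0,"y": 0,"z": -1,"spin": 0},{"x": 0,"y": 0,"z": 0,"spin": 0}]}}

```text
time: 25.48
position: [0.4316, 0.1403, 0.2285]
orientation: [[1.0, 0.0, 0.004], [0.0, -1.0, 0.0], [0.004, -0.0, -1.0]]
wrist_force: [0.3, -1.2, -1.7]
width: 0.039
```

>>> {"method": "drive_tool", "body": {"plan": [{"x": 0.4,"y": 0.4,"z": 0,"spin": 0},{"x": 1,"y": 0.9,"z": 0,"spin": 0},{"x": 1.6,"y": 1.5,"z": 0,"spin": 0},{"x": 1.6,"y": 1.5,"z": 0,"spin": 0},{"x": 1.6,"y": 1.5,"z": 0,"spin": 0},{"x": 1.6,"y": 1.5,"z": 0,"spin": 0},{"x": 1.6,"y": 1.5,"z": 0,"spin": 0},{"x": 1.6,"y": 1.5,"z": 0,"spin": 0},{"x": 1.6,"y": 1.5,"z": 0,"spin": 0},{"x": 1.6,"y": 1.5,"z": 0,"spin": 0},{"x": 1.6,"y": 1.5,"z": 0,"spin": 0},{"x": 1.6,"y": 1.5,"z": 0,"spin": 0}]}}

```text
time: 26.48
position: [0.6049, -0.0247, 0.2236]
orientation: [[1.0, -0.001, -0.003], [-0.001, -1.0, 0.0], [-0.003, -0.0, -1.0]]
wrist_force: [0.5, 0.5, -2.4]
width: 0.0394
```

>>> {"method": "drive_tool", "body": {"plan": [{"x": 1.2,"y": 1.1,"z": 0,"spin": 0},{"x": 0.8,"y": 0.7,"z": 0,"spin": 0},{"x": 0.35,"y": 0.4,"z": 0,"spin": 0},{"x": 0,"y": 0,"z": 0,"spin": 0},{"x": 0,"y": 0,"z": 0,"spin": 0},{"x": 0,"y": 0,"z": 0,"spin": 0},{"x": 0,"y": 0,"z": 0,"spin": 0}]}}

```text
time: 27.07
position: [0.6276, -0.0441, 0.226]
orientation: [[1.0, 0.001, -0.0], [0.001, -1.0, 0.0], [-0.0, -0.0, -1.0]]
wrist_force: [-0.6, 0.8, -2.2]
width: 0.0389
```

>>> {"method": "drive_tool", "body": {"plan": [{"x": 0,"y": 0,"z": 0.7,"spin": 0},{"x": 0,"y": 0,"z": 1.5,"spin": 0},{"x": 0,"y": 0,"z": 2,"spin": 0},{"x": 0,"y": 0,"z": 2,"spin": 0},{"x": 0,"y": 0,"z": 2,"spin": 0},{"x": 0,"y": 0,"z": 2,"spin": 0},{"x": 0,"y": 0,"z": 2,"spin": 0},{"x": 0,"y": 0,"z": 1.2,"spin": 0},{"x": 0,"y": 0,"z": 0.6,"spin": 0},{"x": 0,"y": 0,"z": 0.4,"spin": 0},{"x": 0,"y": 0,"z": 0.2,"spin": 0},{"x": 0,"y": 0,"z": 0.2,"spin": 0}]}}

```text
time: 28.07
position: [0.6289, -0.0449, 0.079]
orientation: [[1.0, 0.0, 0.002], [0.0, -1.0, -0.0], [0.002, 0.0, -1.0]]
wrist_force: [-0.2, -0.7, -2.4]
width: 0.0391
```

>>> {"method": "drive_tool", "body": {"plan": [{"x": 0,"y": 0,"z": 0,"spin": 0},{"x": 0,"y": 0,"z": 0,"spin": 0},{"x": 0,"y": 0,"z": 0,"spin": 0},{"x": 0,"y": 0,"z": 0.05,"spin": 0},{"x": 0,"y": 0,"z": 0.05,"spin": 0},{"x": 0,"y": 0,"z": 0,"spin": 0},{"x": 0,"y": 0,"z": 0,"spin": 0}]}}

```text
time: 28.65
position: [0.628, -0.0448, 0.077]
orientation: [[1.0, -0.0, -0.0], [-0.0, -1.0, 0.0], [-0.0, -0.0, -1.0]]
wrist_force: [-0.4, -0.5, -2.6]
width: 0.039
```

>>> {"method": "drive_tool", "body": {"plan": [{"x": 0,"y": 0,"z": 0.05,"spin": 0},{"x": 0,"y": 0,"z": 0.05,"spin": 0},{"x": 0,"y": 0,"z": 0,"spin": 0},{"x": 0,"y": 0,"z": 0,"spin": 0}]}}

```text
time: 28.98
position: [0.628, -0.0448, 0.076]
orientation: [[1.0, 0.0, 0.0], [0.0, -1.0, -0.0], [0.0, 0.0, -1.0]]
wrist_force: [0.0, -0.8, -2.9]
width: 0.039
```

>>> {"method": "drive_tool", "body": {"plan": [{"x": 0,"y": 0,"z": 0.05,"spin": 0},{"x": 0,"y": 0,"z": 0,"spin": 0},{"x": 0,"y": 0,"z": 0,"spin": 0}]}}

```text
time: 29.23
position: [0.6282, -0.0448, 0.0759]
orientation: [[1.0, 0.0, 0.0], [0.0, -1.0, -0.0], [0.0, 0.0, -1.0]]
wrist_force: [-0.9, 0.6, 1.6]
width: 0.0389
```

>>> {"method": "drive_tool", "body": {"plan": [{"x": 0,"y": 0,"z": 0,"spin": 0},{"x": 0,"y": 0,"z": 0,"spin": 0},{"x": 0,"y": 0,"z": 0,"spin": 0},{"x": 0,"y": 0,"z": 0,"spin": 0},{"x": 0,"y": 0,"z": 0,"spin": 0},{"x": 0,"y": 0,"z": 0,"spin": 0},{"x": 0,"y": 0,"z": 0,"spin": 0},{"x": 0,"y": 0,"z": 0,"spin": 0},{"x": 0,"y": 0,"z": 0,"spin": 0}], "fingers": 1}}

```text
time: 29.98
position: [0.628, -0.0447, 0.0754]
orientation: [[1.0, -0.0, -0.0], [-0.0, -1.0, 0.0], [-0.0, -0.0, -1.0]]
wrist_force: [-1.0, -0.0, 0.7]
width: 0.0931
```

>>> {"method": "drive_tool", "body": {"plan": [{"x": 0,"y": 0,"z": -0.5,"spin": 0},{"x": 0,"y": 0,"z": -1,"spin": 0},{"x": 0,"y": 0,"z": -2,"spin": 0},{"x": 0,"y": 0,"z": -2,"spin": 0},{"x": 0,"y": 0,"z": -2,"spin": 0},{"x": 0,"y": 0,"z": -2,"spin": 0},{"x": 0,"y": 0,"z": -1,"spin": 0},{"x": 0,"y": 0,"z": 0,"spin": 0}]}}

```text
time: 30.65
position: [0.6299, -0.0452, 0.1845]
orientation: [[1.0, 0.0, 0.006], [0.0, -1.0, -0.002], [0.006, 0.002, -1.0]]
wrist_force: [1.3, 0.5, 0.3]
width: 0.0938
```

>>> {"method": "drive_tool", "body": {"plan": [{"x": -0.7,"y": 0.2,"z": 0,"spin": 0},{"x": -1.5,"y": 0.46,"z": 0,"spin": 0},{"x": -1.5,"y": 0.46,"z": 0,"spin": 0},{"x": -1.5,"y": 0.46,"z": 0,"spin": 0},{"x": -1.5,"y": 0.46,"z": 0,"spin": 0},{"x": -1.5,"y": 0.46,"z": 0,"spin": 0},{"x": -1.5,"y": 0.46,"z": 0,"spin": 0},{"x": -1.5,"y": 0.46,"z": 0,"spin": 0},{"x": -1.5,"y": 0.46,"z": 0,"spin": 0},{"x": -1.5,"y": 0.46,"z": 0,"spin": 0},{"x": -1.5,"y": 0.46,"z": 0,"spin": 0},{"x": -0.7,"y": 0.2,"z": 0,"spin": 0}]}}

```text
time: 31.65
position: [0.4614, -0.0946, 0.1784]
orientation: [[1.0, -0.001, -0.004], [-0.001, -1.0, 0.001], [-0.004, -0.001, -1.0]]
wrist_force: [0.6, -0.7, 0.0]
width: 0.0942
```

>>> {"method": "drive_tool", "body": {"plan": [{"x": 0,"y": 0,"z": 0,"spin": 0},{"x": 0,"y": 0,"z": 0,"spin": 0},{"x": 0,"y": 0,"z": 0,"spin": 0},{"x": 0,"y": 0,"z": 0,"spin": 0},{"x": 0,"y": 0,"z": 0,"spin": 0}]}}

```text
time: 32.07
position: [0.4644, -0.0946, 0.1804]
orientation: [[1.0, 0.001, -0.0], [0.001, -1.0, 0.0], [-0.0, -0.0, -1.0]]
wrist_force: [-0.4, 0.2, -0.3]
width: 0.0937
```

```bash
python3 - <<'E'
from fit import *
f=save('scene','s5.png')
S=load('pics/s5.npz'); print(arm.sense()['position'])
print('F80',fit([S],(.4636,-.0945),.08),'F100',fit([S],(.628,-.0448),.1,.02))
cv2.imwrite('pics/c7.png',cv2.resize(f['frame'][90:310,140:400,::-1],None,fx=2.5,fy=2.5))
E
```

```text
[ 0.464344   -0.09464273  0.18038308]
F80 (array([ 0.46272357, -0.09454946]), np.float64(0.03035200879911972)) F100 (array([ 0.62829399, -0.04567656]), np.float64(0.43607802466414025))
```

View pics/c7.png

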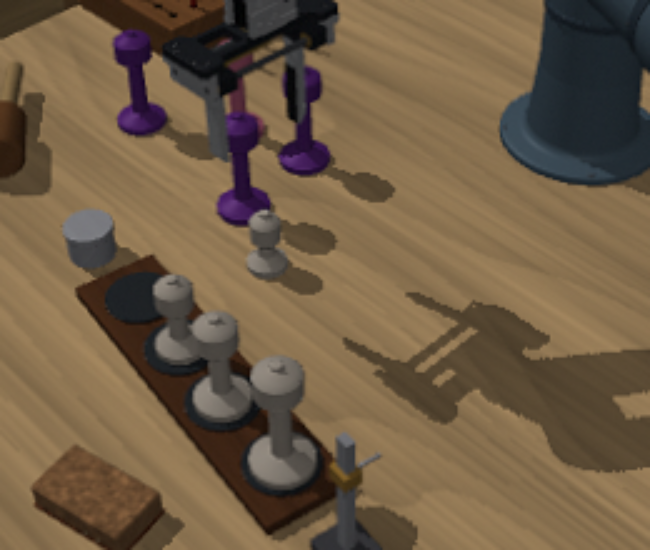

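>>> {"method": "drive_tool", "body": {"plan": [{"x": -0.05,"y": 0,"z": 0.7,"spin": 0},{"x": 0,"y": 0,"z": 1.5,"spin": 0},{"x": 0,"y": 0,"z": 2,"spin": 0},{"x": 0,"y": 0,"z": 2,"spin": 0},{"x": 0,"y": 0,"z": 2,"spin": 0},{"x": 0,"y": 0,"z": 2,"spin": 0},{"x": 0,"y": 0,"z": 1.6,"spin": 0},{"x": 0,"y": 0,"z": 1.2,"spin": 0},{"x": 0,"y": 0,"z": 0.8,"spin": 0},{"x": 0,"y": 0,"z": 0.3,"spin": 0},{"x": 0,"y": 0,"z": 0,"spin": 0},{"x": 0,"y": 0,"z": 0,"spin": 0}]}}

```text
time: 33.12
position: [0.4639, -0.0949, 0.0399]
orientation: [[1.0, 0.0, 0.001], [0.0, -1.0, -0.0], [0.001, 0.0, -1.0]]
wrist_force: [-0.1, -0.3, 0.1]
width: 0.0942
```

>>> {"method": "drive_tool", "body": {"plan": [{"x": 0,"y": 0,"z": 0,"spin": 0},{"x": 0,"y": 0,"z": 0,"spin": 0},{"x": 0,"y": 0,"z": 0,"spin": 0},{"x": 0,"y": 0,"z": 0,"spin": 0},{"x": 0,"y": 0,"z": 0,"spin": 0},{"x": 0,"y": 0,"z": 0,"spin": 0},{"x": 0,"y": 0,"z": 0,"spin": 0},{"x": 0,"y": 0,"z": 0,"spin": 0},{"x": 0,"y": 0,"z": 0,"spin": 0},{"x": 0,"y": 0,"z": 0,"spin": 0},{"x": 0,"y": 0,"z": 0,"spin": 0},{"x": 0,"y": 0,"z": 0,"spin": 0}], "fingers": 0}}

```text
time: 34.12
position: [0.4635, -0.0948, 0.0394]
orientation: [[1.0, 0.0, 0.0], [0.0, -1.0, 0.0], [0.0, -0.0, -1.0]]
wrist_force: [0.7, -0.6, -0.1]
width: 0.0353
```

>>> {"method": "drive_tool", "body": {"plan": [{"x": 0,"y": 0,"z": -0.3,"spin": 0},{"x": 0,"y": 0,"z": -0.7,"spin": 0},{"x": 0,"y": 0,"z": -1.5,"spin": 0},{"x": 0,"y": 0,"z": -2,"spin": 0},{"x": 0,"y": 0,"z": -2,"spin": 0},{"x": 0,"y": 0,"z": -2,"spin": 0},{"x": 0,"y": 0,"z": -2,"spin": 0},{"x": 0,"y": 0,"z": -2,"spin": 0},{"x": 0,"y": 0,"z": -2,"spin": 0},{"x": 0,"y": 0,"z": -1.5,"spin": 0},{"x": 0,"y": 0,"z": -1,"spin": 0},{"x": 0,"y": 0,"z": 0,"spin": 0}]}}

```text
time: 35.12
position: [0.4647, -0.0953, 0.2122]
orientation: [[1.0, 0.0, 0.004], [0.0, -1.0, -0.002], [0.004, 0.002, -1.0]]
wrist_force: [0.7, -0.5, -1.5]
width: 0.0349
```

>>> {"method": "drive_tool", "body": {"plan": [{"x": 0.5,"y": 0.15,"z": 0,"spin": 0},{"x": 1,"y": 0.3,"z": 0,"spin": 0},{"x": 1.4,"y": 0.39,"z": 0,"spin": 0},{"x": 1.4,"y": 0.39,"z": 0,"spin": 0},{"x": 1.4,"y": 0.39,"z": 0,"spin": 0},{"x": 1.4,"y": 0.39,"z": 0,"spin": 0},{"x": 1.4,"y": 0.39,"z": 0,"spin": 0},{"x": 1.4,"y": 0.39,"z": 0,"spin": 0},{"x": 1.4,"y": 0.39,"z": 0,"spin": 0},{"x": 1.4,"y": 0.39,"z": 0,"spin": 0},{"x": 1.2,"y": 0.3,"z": 0,"spin": 0},{"x": 0.97,"y": 0.28,"z": 0,"spin": 0}]}}

```text
time: 36.12
position: [0.6124, -0.1362, 0.207]
orientation: [[1.0, -0.0, -0.003], [-0.0, -1.0, 0.001], [-0.003, -0.001, -1.0]]
wrist_force: [-0.7, -0.2, -0.4]
width: 0.0349
```

>>> {"method": "drive_tool", "body": {"plan": [{"x": 0,"y": 0,"z": 0,"spin": 0},{"x": 0,"y": 0,"z": 0,"spin": 0},{"x": 0,"y": 0,"z": 0,"spin": 0},{"x": 0,"y": 0,"z": 0,"spin": 0},{"x": 0,"y": 0,"z": 0,"spin": 0},{"x": 0,"y": 0,"z": 0,"spin": 0}]}}

```text
time: 36.62
position: [0.6119, -0.1362, 0.2095]
orientation: [[1.0, 0.0, 0.0], [0.0, -1.0, -0.0], [0.0, 0.0, -1.0]]
wrist_force: [-0.6, -0.3, -1.1]
width: 0.0354
```

>>> {"method": "drive_tool", "body": {"plan": [{"x": 0,"y": 0,"z": 0.7,"spin": 0},{"x": 0,"y": 0,"z": 1.5,"spin": 0},{"x": 0,"y": 0,"z": 2,"spin": 0},{"x": 0,"y": 0,"z": 2,"spin": 0},{"x": 0,"y": 0,"z": 2,"spin": 0},{"x": 0,"y": 0,"z": 2,"spin": 0},{"x": 0,"y": 0,"z": 2,"spin": 0},{"x": 0,"y": 0,"z": 1.2,"spin": 0},{"x": 0,"y": 0,"z": 0.6,"spin": 0},{"x": 0,"y": 0,"z": 0.4,"spin": 0},{"x": 0,"y": 0,"z": 0.2,"spin": 0},{"x": 0,"y": 0,"z": 0.2,"spin": 0}]}}

```text
time: 37.62
position: [0.613, -0.1366, 0.0625]
orientation: [[1.0, 0.0, 0.002], [0.0, -1.0, -0.001], [0.002, 0.001, -1.0]]
wrist_force: [0.3, -0.3, -0.8]
width: 0.0351
```

>>> {"method": "drive_tool", "body": {"plan": [{"x": 0,"y": 0,"z": 0,"spin": 0},{"x": 0,"y": 0,"z": 0,"spin": 0},{"x": 0,"y": 0,"z": 0,"spin": 0},{"x": 0,"y": 0,"z": 0.05,"spin": 0},{"x": 0,"y": 0,"z": 0.05,"spin": 0},{"x": 0,"y": 0,"z": 0,"spin": 0},{"x": 0,"y": 0,"z": 0,"spin": 0}]}}

```text
time: 38.2
position: [0.6122, -0.1363, 0.0605]
orientation: [[1.0, 0.0, -0.0], [0.0, -1.0, 0.0], [-0.0, -0.0, -1.0]]
wrist_force: [-0.4, -0.3, -1.1]
width: 0.0348
```

>>> {"method": "drive_tool", "body": {"plan": [{"x": 0,"y": 0,"z": 0.05,"spin": 0},{"x": 0,"y": 0,"z": 0.05,"spin": 0},{"x": 0,"y": 0,"z": 0,"spin": 0},{"x": 0,"y": 0,"z": 0,"spin": 0}]}}

```text
time: 38.53
position: [0.6123, -0.1363, 0.0595]
orientation: [[1.0, 0.0, 0.0], [0.0, -1.0, -0.0], [0.0, 0.0, -1.0]]
wrist_force: [-0.3, -0.5, -1.4]
width: 0.0351
```

>>> {"method": "drive_tool", "body": {"plan": [{"x": 0,"y": 0,"z": 0.05,"spin": 0},{"x": 0,"y": 0,"z": 0,"spin": 0},{"x": 0,"y": 0,"z": 0,"spin": 0}]}}

```text
time: 38.78
position: [0.6123, -0.1363, 0.0594]
orientation: [[1.0, 0.0, 0.0], [0.0, -1.0, -0.0], [0.0, 0.0, -1.0]]
wrist_force: [-1.3, 0.8, 3.7]
width: 0.0349
```

>>> {"method": "drive_tool", "body": {"plan": [{"x": 0,"y": 0,"z": 0,"spin": 0},{"x": 0,"y": 0,"z": 0,"spin": 0},{"x": 0,"y": 0,"z": 0,"spin": 0},{"x": 0,"y": 0,"z": 0,"spin": 0},{"x": 0,"y": 0,"z": 0,"spin": 0},{"x": 0,"y": 0,"z": 0,"spin": 0},{"x": 0,"y": 0,"z": 0,"spin": 0},{"x": 0,"y": 0,"z": 0,"spin": 0},{"x": 0,"y": 0,"z": 0,"spin": 0}], "fingers": 1}}

```text
time: 39.53
position: [0.6122, -0.1363, 0.0589]
orientation: [[1.0, -0.0, 0.0], [-0.0, -1.0, 0.0], [0.0, -0.0, -1.0]]
wrist_force: [-0.6, 0.3, 0.4]
width: 0.0915
```

>>> {"method": "drive_tool", "body": {"plan": [{"x": 0,"y": 0,"z": -0.5,"spin": 0},{"x": 0,"y": 0,"z": -1,"spin": 0},{"x": 0,"y": 0,"z": -2,"spin": 0},{"x": 0,"y": 0,"z": -2,"spin": 0},{"x": 0,"y": 0,"z": -2,"spin": 0},{"x": 0,"y": 0,"z": -2,"spin": 0},{"x": 0,"y": 0,"z": -2,"spin": 0},{"x": 0,"y": 0,"z": -2,"spin": 0},{"x": 0,"y": 0,"z": -1,"spin": 0},{"x": 0,"y": 0,"z": 0,"spin": 0}]}}

```text
time: 40.37
position: [0.6139, -0.137, 0.208]
orientation: [[1.0, 0.0, 0.006], [0.0, -1.0, -0.003], [0.006, 0.003, -1.0]]
wrist_force: [-0.2, 0.2, 0.8]
width: 0.094
```

>>> {"method": "drive_tool", "body": {"plan": [{"x": -0.7,"y": 0.5,"z": 0,"spin": 0},{"x": -1.5,"y": 1.5,"z": 0,"spin": 0},{"x": -1.5,"y": 2,"z": 0,"spin": 0},{"x": -1.5,"y": 2,"z": 0,"spin": 0},{"x": -1.5,"y": 2,"z": 0,"spin": 0},{"x": -1.5,"y": 2,"z": 0,"spin": 0},{"x": -1.5,"y": 2,"z": 0,"spin": 0},{"x": -1.5,"y": 2,"z": 0,"spin": 0},{"x": -1,"y": 1.5,"z": 0,"spin": 0},{"x": -0.5,"y": 0.5,"z": 0,"spin": 0},{"x": 0,"y": 0,"z": 0,"spin": 0},{"x": 0,"y": 0,"z": 0,"spin": 0}]}}

```text
time: 41.37
position: [0.4847, -0.2957, 0.203]
orientation: [[1.0, -0.001, -0.001], [-0.001, -1.0, 0.002], [-0.001, -0.002, -1.0]]
wrist_force: [0.2, 0.2, 0.6]
width: 0.0938
```

```bash
python3 - <<'E'
from fit import *
f=save('scene','s6.png');g=save('top','t6.png'); print(arm.sense()['position'],arm.sense()['time'])
S=load('pics/s6.npz');T=load('pics/t6.npz')
for p,H in(((.655,.146),.14),((.6445,.0445),.12),((.628,-.0448),.10),((.6122,-.1364),.08)): print(H,fit([T],p,H,.02),fit([S],p,H,.02))
cv2.imwrite('pics/c8.png',cv2.resize(f['frame'],(700,525)))
cv2.imwrite('pics/c8.png',cv2.resize(f['frame'][170:310,150:310,::-1],None,fx=4.2,fy=4.2))
cv2.imwrite('pics/c9.png',cv2.resize(g['frame'][:,:,::-1],(700,525)))
E
```

```text
[ 0.48544893 -0.29531066  0.20343395] 41.4667
0.14 (array([0.65432251, 0.1455967 ]), np.float64(0.09345740100035128)) (array([0.65503969, 0.14594841]), np.float64(0.3723553224635178))
0.12 (array([0.64333209, 0.04398529]), np.float64(0.17001395739982775)) (array([0.64544508, 0.04379625]), np.float64(0.5413052595993013))
0.1 (array([ 0.62587637, -0.04626842]), np.float64(0.2938839609320912)) (array([ 0.62820138, -0.04620864]), np.float64(0.5872533515641065))
0.08 (array([ 0.6112049 , -0.13738421]), np.float64(0.43286261271884396)) (array([ 0.6119021 , -0.13554636]), np.float64(0.6224185887889072))
```

View pics/c8.png

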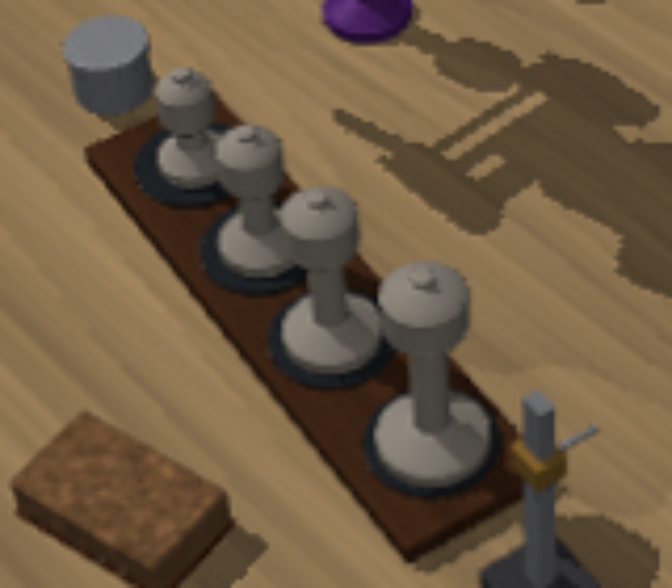

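View pics/c9.png

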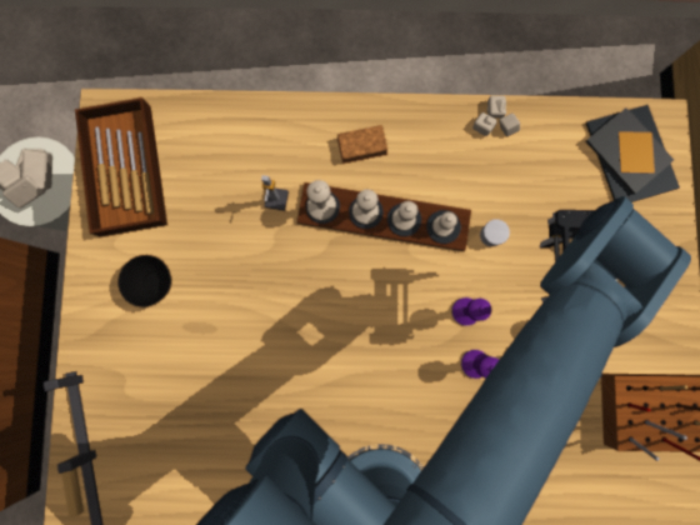

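```bash
python3 -c "
from rig import ticket
print(ticket.sign_off())"
```

```text
the job is handed in; nothing more can be done
None
```

The four off-white finials are standing upright, one per disc: 140 mm next to the height gauge, then 120, 100 and 80 mm at the tin end. I handed the job in at about 41 s.

- **Placement:** each finial was lowered until the wrist force showed contact, then released. The last pictures show all four upright and apart on their discs. The last silhouette fits put each within about 2.5 mm of its disc's centre in both cameras.
- **Surroundings:** the bowl is where it started, the purple and pink finials were never touched, and the arm ended clear of everything.
- **Checks that disagreed:**
  - The two cameras differ by about 2 mm, so I aimed at the mean of the two.
  - The last fits are less certain, because the finials overlap in the pictures. Only the 140 mm one was checked on its disc while it stood alone, and it was within 0.5 mm.
  - Before the first grasp the arm was about 4 mm off in y, and I corrected it.

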